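# Set a slab roller's gap with a gauge blade

### The job

Set the small slab roller to the thickness of the thicker gauge blade (the one with the square tab). Lift the roller by its wooden bar well above that thickness, push that blade along its own lane under the roller until its nose is flush with the far end of the bed, and press the roller down until it just rests on the blade; then draw the blade straight back out, leaving it flat in its lane, all of it on the bed and wholly clear of the roller, with the roller left at the height the blade gave it. Leave the thin blade and everything else on the table alone.

Things in the scene. Friction and masses are not known exactly. Their poses are not given: they have to be found in the camera images.
- slab_roller: Table-top slab roller, fixed. Origin on the table under the middle of the roller's axis; +y = feed direction, x along the roller, z up. Steel roller 64 mm in diameter, 240 mm long, across a plywood bed; at each end (x = +-156 mm) a grey upright 60 mm wide in y, 135 mm tall. Outermost parts at x = +-171 mm.
- bed_end (a point): Middle of the top edge of the bed's far (outfeed) end, y = +65 mm from the roller axis, x = 0. Bed top is 40 mm above the table, 250 mm wide, and reaches back to y = -310 mm (infeed end). On it two straight lanes along y, 54 mm wide, centred on x = -60 and x = +60 mm of the slab roller, between wooden strips 5 mm high.
- gap (a joint): Clear gap (m) between bed top and the roller's lowest line, 0 to 0.036; grows as the roller is lifted straight up; 0.008 to 0.011 at the start. Roller, end blocks and lifting bar move together (0.6 kg). Stiff slide (10 N friction): stays where left, takes about 16 N to lift, about 4 N to press down. The roller does not turn.
- lift_bar (a point): Middle of the wooden lifting bar: 16 mm square, straight, along the slab roller's x, right above the roller's axis, carried by two posts at x = +-136 mm, free between them. Its centre is 149 mm above the table plus the gap, and 45 mm above the roller's top. Moves with the roller.
- thick_tab (a point): Centre of the thick blade's square upright tab, which stands across the tail: 44 mm wide, 12 mm thick along the blade, 46 mm high (from 23 mm below this point, the blade's top face, to 23 mm above). Its centre is 6 mm ahead of the tail end, 174 mm behind the nose.
- thick_nose (a point): Middle of the thick blade's square nose end, half-way up its thickness (8 mm above its underside).
- thick: The thick gauge blade: loose, plain aluminium, about 0.35 kg, 180 mm long, 50 mm wide, 16 mm thick. Origin in the middle of its underside, y along its length to the nose, z up. Starts flat in either one of the two lanes, nose towards the roller and wholly short of it.
- thin_tab (a point): Centre (23 mm above the blade's top face) of the round-headed upright tab, 38 mm wide, 12 mm thick, reaching 53 mm above the blade, of the other gauge blade: same aluminium, length and width but only 7 mm thick, 0.17 kg, lying in the other lane. To be left alone.
- cup: Terracotta cup, 68 mm across, 75 mm tall, on the table just past the far end of the slab roller. Origin under its foot. Leave alone.
- spatula: Wooden spatula, 200 mm long, lying on the table across the infeed end of the slab roller. Leave alone.
- jar: White lidded jar, 72 mm across, 100 mm tall, left side of the table. Leave alone.
- bowl: Terracotta bowl, 130 mm across, 60 mm tall, left side of the table. Leave alone.
- brush: Brush, 190 mm long, lying on the right side of the table. Leave alone.
- kiln_post: Upright white kiln post, 40 mm across, 110 mm tall, right side of the table. Leave alone.
Mind the look-alikes: they are no part of the job. Leave any black or purple look-alike of the thick alone.

How it is judged:
By the outcome, as a careful person would: the job done as asked, in the order asked, and still so for the second after the job is handed in, with the robot touching nothing.
It also fails if it takes over 72 s, if anything falls off the work surface, if the arm or the gripper's body presses on something with over 40 N, if the wrist force passes 120 N, or if a joint passes its speed limit or range.

### The arm

A 7-joint arm with a two-finger parallel gripper is mounted at the origin on the work surface. World frame = base frame: x ahead of the robot, y to its left, z up, the work surface at z = 0. Lengths are in m, angles in rad, forces in N, time in s.
With the tool pointing down it reaches from about 0.425 to 0.925 m from the base axis. Payload 6.8 kg.
Tool frame: the origin (TCP) lies between the finger pads; the fingertips stand 8 mm ahead of it and the grasp point (between the pads) lies 11 mm behind it; z points along the fingers, y is the line along which they close (so a half turn about z gives the same grasp; the last joint's range is limited). The gripper opens to 85 mm and grips with 20 to 120 N. Pads are 22 mm wide; open, the fingers measure 114 mm over their backs; the gripper's body (76 mm by 85 mm) begins 54 mm behind the grasp point. The pads swing forward as they close: fully open they stand 13 mm farther back than shut.
Start: joints at [-1.246, 0.477, 0.022, 1.555, -0.011, 1.109, -0.083], TCP at [0.283, 0.613, 0.239] pointing down, gripper open.
Joint ranges: [-2.96, 2.96], [-0.34, 2.1], [-1.41, 1.46], [0.24, 2.44], [-1.37, 4.51], [0.17, 1.92], [-2.96, 2.96]. Speed limits (rad/s): [2.39, 2.39, 3.14, 3.14, 3.14, 3.14, 3.14].

### API

Orientations are given as a rotation vector (axis times angle).
In Python, from workcell import ctrl, viewer gives the robot as it stands.
- The arm moves only by the shell command python3 -m pendant 'ROWS' [FORCE]. ROWS is JSON, a list of rows, each an object of numbers: "dx", "dy", "dz": the shift along the tool's x, y, z normalised to -1 to 1, where 1 is 0.15 m; "wx", "wy", "wz": the turn, a rotation vector about the tool's x, y, z normalised to -1 to 1, where 1 is 2 pi rad; "jaw": the opening, from -1 (shut) to 1 (fully open). In form: [{"dx": .., "dy": .., "dz": .., "wx": .., "wy": .., "wz": .., "jaw": ..}, ...]. A call has 1 to 12 rows; each row is the pose to reach, as a shift and turn from the pose commanded when the call began, along the tool's axes at that moment, turning the shorter way round; what a row does not reach only later rows make up. A row lasts 1/8 s, in which the tool goes at most 62.5 mm and 10.7 degrees, less where a joint would pass 70% of its speed; a pose out of reach is approached as far as the arm can. A call with a number of a shift or a turn outside -1 to 1 is refused whole. A call with a gripper value outside its range is refused whole. The fingers move at their own pace and stop on an object; FORCE is the grip in N (left out, the last holds). Time passes only in rows, so rows that repeat a pose let the fingers close. It gives the time, the measured TCP pose, the force, the opening and the grip force at its end, in the units of the state.
- ctrl.observe(): the state, without advancing time (a new reading comes with each control period).
- viewer.snapshot(name): name is "scene" or "top"; returns the picture (480x640x3 uint8, red, green, blue); there is no depth.
- viewer.get_calibration(name): a dict with "fx", "fy", "cx", "cy" (pixels), "rvec" (rotation vector, rad) and "tvec" (3), from world to camera coordinates, as OpenCV has them. Camera axes: x right, y down, z forward; pixel columns grow to the right and rows downward; lengths in m; the calibration is good to about 2 mm. A picture is of the moment at which its call begins. get_calibration takes no time and is no camera call.
- ctrl.hand_in(): hands the job in; it is judged then, once.
The state is a dict: "time_s": time; "qpos": joint angles; "qvel": joint speeds; "joint_torque": joint torques, N m; "eef_pos": TCP position; "eef_rot": TCP orientation; "contact_force": force on the tool from outside, world axes, zero at the start; "ft_torque": the same for the moment, N m; "gripper_width": finger opening in m; "finger_force": force on a finger pad.
Only numpy, scipy, OpenCV 4.12 (cv2) and the standard library are available. Lean on these libraries where they do the work, as an engineer would, in place of code of your own. Each camera call takes 0.05 s, during which the arm holds its last target. There are 200 camera calls.

## Working session

There is one attempt and no reset: what is moved stays moved. The work goes in short steps, Python scripts to look and compute and a shell command to move; the robot and the scene stay as the last step left them, time stands still between calls to the robot, and variables do not carry over. Pictures are saved under pics/ and viewed, at most 10 in all, crops included, and the job is handed in when it is done.

```bash
mkdir -p pics; python3 - <<'E'
from workcell import ctrl, viewer
import cv2
for n in("scene","top"):
    im=viewer.snapshot(n); cv2.imwrite(f"pics/{n}0.png",im[:,:,::-1]); print(viewer.get_calibration(n))
s=ctrl.observe(); print(s["eef_pos"],s["eef_rot"],s["time_s"],s["contact_force"])
E
```

```text
{'fx': 563.4787168159911, 'fy': 563.4787168159911, 'cx': 321.78583954235756, 'cy': 240.43532736989397, 'rvec': array([ 1.72835284,  2.14791011, -0.57691569]), 'tvec': array([ 0.1513662 , -0.41411949,  1.85604722])}
{'fx': 454.60397216963975, 'fy': 454.60397216963975, 'cx': 315.62420987365203, 'cy': 235.42272645590825, 'rvec': array([ 2.14855464, -2.20421859,  0.11859426]), 'tvec': array([-0.01214294,  0.55286285,  1.43086431])}
[0.28290397 0.61228872 0.23842879] [-6.74502360e-01 -3.06807355e+00  2.49546770e-03] 0.1 [ 0.0424087  -0.16248306  0.50728023]
```

View pics/scene0.png

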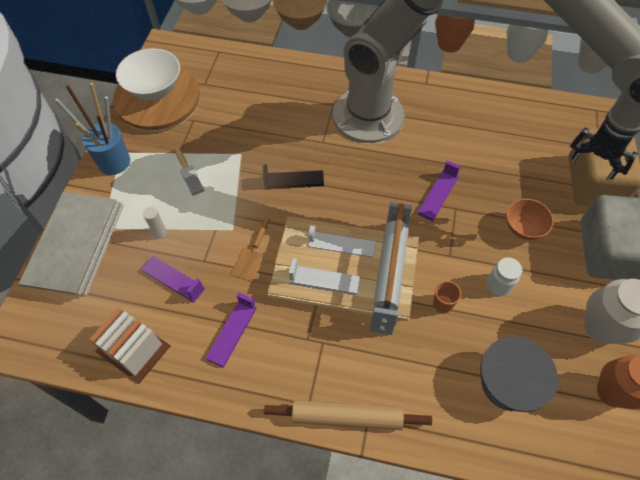

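View pics/top0.png

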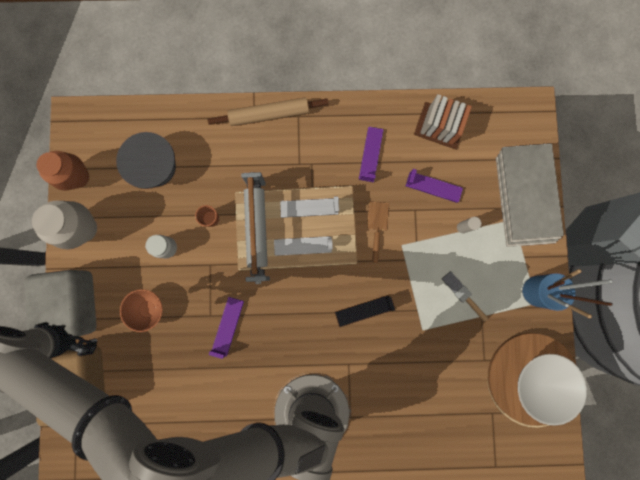

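Two grey blades lie on the bed: scene tabs at (313,237) and (294,270), the same as top tabs at (331,243) and (337,206). The black and purple ones off the bed are look-alikes. I'll enlarge to find the square tab.

```bash
python3 - <<'E'
import cv2
a=cv2.imread("pics/scene0.png")[195:345,265:430]
b=cv2.imread("pics/top0.png")[165:290,228:368]
cv2.imwrite("pics/c1.png",cv2.resize(a,(660,600),interpolation=cv2.INTER_CUBIC))
cv2.imwrite("pics/c2.png",cv2.resize(b,None,fx=4.8,fy=4.8,interpolation=cv2.INTER_CUBIC)) 
E
```

```text
(no output)
```

View pics/c1.png

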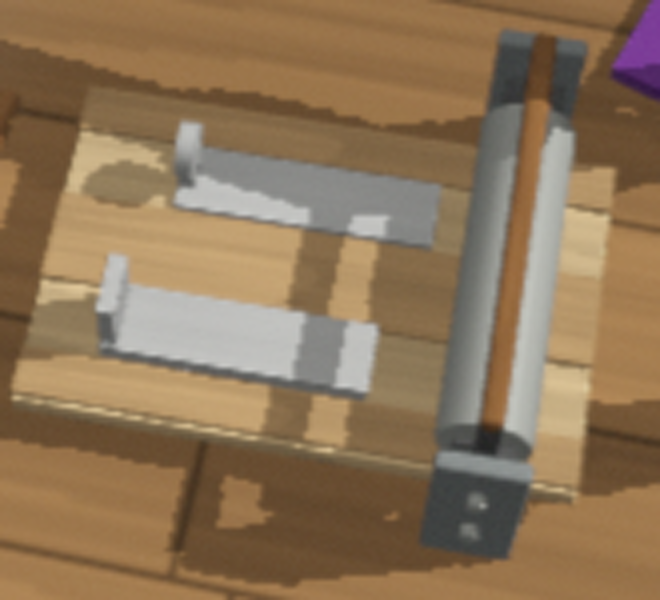

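View pics/c2.png

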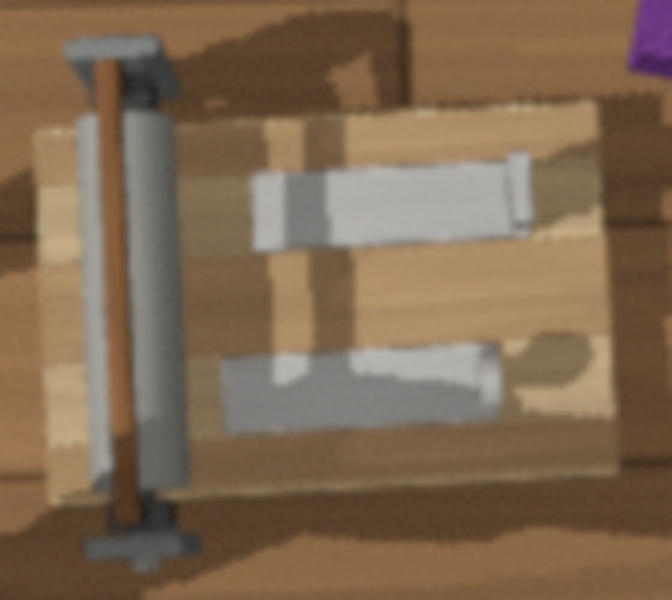

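Scene (294,270) / top (337,206) is the thick blade: its tab is square with a square shadow and its side faces are thicker. It lies in the lane farther from the robot. The other, with a round head and round shadow, is the thin one. Next I fit poses from the corners I read off.

```bash
cat > h.py <<'E'
import numpy as np, cv2
from scipy.optimize import least_squares
from workcell import ctrl, viewer
def proj(P,c):
    c=viewer.get_calibration(c)
    K=np.array([[c["fx"],0,c["cx"]],[0,c["fy"],c["cy"]],[0,0,1]])
    return cv2.projectPoints(np.float64(P).reshape(-1,3),c["rvec"],c["tvec"],K,None)[0].reshape(-1,2)
def T(p,L):
    c,s=np.cos(p[2]),np.sin(p[2]); L=np.atleast_2d(np.float64(L))
    return np.c_[p[0]+c*L[:,0]-s*L[:,1],p[1]+s*L[:,0]+c*L[:,1],L[:,2]]
def W(p0,gap=None):pass
def fit(L,views,x0):
    def r(p): 
        Q=np.array(L,float).copy()
        if len(p)>3: Q[:,2]+=p[3]
        return np.concatenate([(proj(T(p,Q[i]),v)-px).ravel() for v,i,px in views])
    s=least_squares(r,x0,loss="soft_l1"); return s.x,r(s.x).reshape(-1,2).round(1)
E
python3 - <<'E'
from h import *
t=lambda a:(np.array(a,float)+.5)/4.8-.5+[228,165]
s=lambda a:(np.array(a,float)+.5)/4-.5+[265,195]
bed=[[125,65,40],[-125,65,40],[125,-310,40],[-125,-310,40]]
i=[0,1,2,3]
p,r=fit(np.array(bed)/1e3,[("top",i,t([[35,130],[48,503],[597,100],[617,470]])),("scene",i,s([[575,500],[617,168],[12,400],[85,88]]))],[.5,.1,0])
print("roller",p,r.tolist())
# thick blade: origin mid-underside, top at .056, tab top .102
bl=np.array([[25,90,56],[-25,90,56],[22,-90,102],[-22,-90,102],[22,-78,102]])/1e3
q,r=fit(bl,[("top",[0,1,2,3,4],t([[250,175],[254,250],[528,153],[531,232],[507,153]])),("scene",[0,1,2,3],s([[362,390],[378,325],[100,310],[110,254]]))],[.6,0,0])
print("blade",q,r.tolist())
c,sn=np.cos(p[2]),np.sin(p[2]);R=np.array([[c,sn],[-sn,c]])
print("blade in roller",R@(q[:2]-p[:2]),q[2]-p[2])
for x in(0.06,0,-.06): print(x,T(p,[[x,0,.16],[x,.065,.16]])[:,:2].round(4).tolist())
print("jar etc bar px",proj(T(p,[[.136,0,.165],[-.136,0,.165]]),"scene"),proj(T(p,[[.136,0,.165],[-.136,0,.165]]),"top"))
# world xy of tool down
o=ctrl.observe();Rr=cv2.Rodrigues(np.array(o["eef_rot"]))[0];print(Rr.round(3).tolist(),o["eef_pos"])
E
```

```text
roller [0.57853124 0.16020608 0.0301776 ] [[-0.1, -1.0], [0.3, -0.6], [-0.4, -1.0], [0.4, -0.4], [0.4, -1.0], [-0.3, -0.2], [-0.3, -0.5], [1.7, -1.0]]
blade [ 0.6406771  -0.00638461  0.02446561] [[0.2, -0.6], [0.1, -0.6], [-0.0, -0.5], [0.1, -2.8], [0.4, -0.3], [1.6, -0.2], [0.6, -0.8], [-0.7, -0.8], [0.4, -1.6]]
blade in roller [ 0.05709103 -0.16838996] -0.005711992861085417
0.06 [[0.6385, 0.162], [0.6365, 0.227]]
0 [[0.5785, 0.1602], [0.5766, 0.2252]]
-0.06 [[0.5186, 0.1584], [0.5166, 0.2234]]
jar etc bar px [[388.11802586 298.25870638]
 [401.25972215 204.90151231]] [[249.73772634 177.50518361]
 [253.72272393 270.28806571]]
[[-0.908, 0.419, -0.001], [0.419, 0.908, -0.001], [-0.0, -0.002, -1.0]] [0.28290397 0.61228872 0.23842879]
```

```bash
A='[{"dx":-0.25,"dy":-0.16},{"dx":-0.51,"dy":-0.32},{"dx":-0.763,"dy":-0.478},{"dx":-0.763,"dy":-0.478}]'
python3 -m pendant '[{"dx":-0.25,"dy":-0.16,"jaw":1},{"dx":-0.51,"dy":-0.32,"jaw":1},{"dx":-0.763,"dy":-0.478,"jaw":1},{"dx":-0.763,"dy":-0.478,"jaw":1}]'
python3 -m pendant '[{"dx":-0.25,"dy":-0.16,"jaw":1},{"dx":-0.51,"dy":-0.32,"jaw":1},{"dx":-0.763,"dy":-0.478,"jaw":1},{"dx":-0.763,"dy":-0.478,"jaw":1}]'
python3 -m pendant '[{"dx":-0.25,"dy":-0.16,"jaw":1},{"dx":-0.51,"dy":-0.32,"jaw":1},{"dx":-0.763,"dy":-0.478,"jaw":1},{"dx":-0.763,"dy":-0.478,"jaw":1}]'
python3 -m pendant '[{"dx":-0.25,"dy":-0.16,"wz":-0.02,"jaw":1},{"dx":-0.51,"dy":-0.32,"wz":-0.045,"jaw":1},{"dx":-0.763,"dy":-0.478,"wz":-0.0736,"jaw":1},{"dx":-0.763,"dy":-0.478,"wz":-0.0736,"jaw":1},{"dx":-0.763,"dy":-0.478,"wz":-0.0736,"jaw":1}]'
cat >> h.py <<'E'
def go(target,yaw=None,q=True):
    "print tool-axis shift (units of .15 m) and turn to reach world target; yaw = world angle of tool y"
    o=ctrl.observe();R=cv2.Rodrigues(np.array(o["eef_rot"]))[0]
    d=R.T@(np.array(target)-o["eef_pos"])/.15
    a=np.arctan2(R[1,1],R[0,1])
    print("t",o["time_s"],"pos",np.round(o["eef_pos"],4),"tooly",a.round(4),"tilt",R[:2,2].round(4),"d",d.round(4),"wz",None if yaw is None else round((a-yaw)/2/np.pi,4),"F",np.round(o["contact_force"],1),"w",o["gripper_width"])
P=[0.5785,0.1602,0.0302]
E
python3 -c "
from h import *
go([.5785,.1602,.149],np.pi/2+.0302)"
```

```text
t 0.1 pos [0.2829 0.6123 0.2384] tooly 1.138 tilt [-0.0006 -0.0015] d [-3.053  -1.9085  0.5996] wz -0.0737 F [ 0.  -0.2  0.5] w 0.08538870377643189validation failed for argument at $[0]...
validation failed for argument at $[0]...
validation failed for argument at $[0]...
validation failed for argument at $[0]...
```

```bash
python3 -m pendant '[{"dx":-0.25,"dy":-0.16,"dz":0,"wx":0,"wy":0,"wz":0,"jaw":1},{"dx":-0.51,"dy":-0.32,"dz":0,"wx":0,"wy":0,"wz":0,"jaw":1},{"dx":-0.763,"dy":-0.478,"dz":0,"wx":0,"wy":0,"wz":0,"jaw":1},{"dx":-0.763,"dy":-0.478,"dz":0,"wx":0,"wy":0,"wz":0,"jaw":1}]'
```

```text
time_s: 0.6
eef_pos: [0.3603, 0.4955, 0.2391]
eef_rot: [0.685, 3.064, -0.003]
contact_force: [-0.3, 0.4, 0.1]
gripper_width: 0.0857
finger_force: 0.0
```

```bash
python3 -m pendant '[{"dx":-0.25,"dy":-0.16,"dz":0,"wx":0,"wy":0,"wz":0,"jaw":1},{"dx":-0.51,"dy":-0.32,"dz":0,"wx":0,"wy":0,"wz":0,"jaw":1},{"dx":-0.763,"dy":-0.478,"dz":0,"wx":0,"wy":0,"wz":0,"jaw":1},{"dx":-0.763,"dy":-0.478,"dz":0,"wx":0,"wy":0,"wz":0,"jaw":1}]' | head -2
python3 -m pendant '[{"dx":-0.25,"dy":-0.16,"dz":0,"wx":0,"wy":0,"wz":0,"jaw":1},{"dx":-0.51,"dy":-0.32,"dz":0,"wx":0,"wy":0,"wz":0,"jaw":1},{"dx":-0.763,"dy":-0.478,"dz":0,"wx":0,"wy":0,"wz":0,"jaw":1},{"dx":-0.763,"dy":-0.478,"dz":0,"wx":0,"wy":0,"wz":0,"jaw":1}]' |head -2
python3 -m pendant '[{"dx":-0.25,"dy":-0.16,"dz":0,"wx":0,"wy":0,"wz":-0.02,"jaw":1},{"dx":-0.51,"dy":-0.32,"dz":0,"wx":0,"wy":0,"wz":-0.045,"jaw":1},{"dx":-0.763,"dy":-0.478,"dz":0,"wx":0,"wy":0,"wz":-0.0736,"jaw":1},{"dx":-0.763,"dy":-0.478,"dz":0,"wx":0,"wy":0,"wz":-0.0736,"jaw":1},{"dx":-0.763,"dy":-0.478,"dz":0,"wx":0,"wy":0,"wz":-0.0736,"jaw":1}]'
python3 -c "
from h import *
go([.5785,.1602,.149],np.pi/2+.0302)"
```

```text
time_s: 1.1
eef_pos: [0.4329, 0.3834, 0.2392]
time_s: 1.6
eef_pos: [0.5062, 0.2711, 0.2392]
time_s: 2.22
eef_pos: [0.5776, 0.163, 0.2389]
eef_rot: [0.048, -3.14, -0.002]
contact_force: [-0.3, 0.1, -0.2]
gripper_width: 0.0854
finger_force: 0.0
t 2.225 pos [0.5776 0.163  0.2389] tooly 1.6017 tilt [-0.0011  0.0012] d [-0.0061 -0.0198  0.5995] wz 0.0001 F [-0.3  0.1 -0.2] w 0.08544187946948134
```

```bash
python3 -m pendant '[{"dx":0,"dy":-0.018,"dz":0.15,"wx":0,"wy":0,"wz":0,"jaw":1},{"dx":0,"dy":-0.018,"dz":0.3,"wx":0,"wy":0,"wz":0,"jaw":1},{"dx":0,"dy":-0.018,"dz":0.45,"wx":0,"wy":0,"wz":0,"jaw":1},{"dx":0,"dy":-0.018,"dz":0.55,"wx":0,"wy":0,"wz":0,"jaw":1},{"dx":0,"dy":-0.018,"dz":0.6,"wx":0,"wy":0,"wz":0,"jaw":1},{"dx":0,"dy":-0.018,"dz":0.6,"wx":0,"wy":0,"wz":0,"jaw":1}]'
python3 - <<'E'
from h import *
a=viewer.snapshot("scene")[190:350,330:450,::-1]; b=viewer.snapshot("top")[160:290,190:310,::-1]
cv2.imwrite("pics/d1.png",np.hstack([cv2.resize(a,(400,533),interpolation=2),cv2.resize(b,(400,533),interpolation=2)]))
E
```

```text
time_s: 2.98
eef_pos: [0.5783, 0.1583, 0.1492]
eef_rot: [0.047, -3.141, -0.0]
contact_force: [0.2, -0.7, -0.3]
gripper_width: 0.0855
finger_force: 0.0
```

View pics/d1.png

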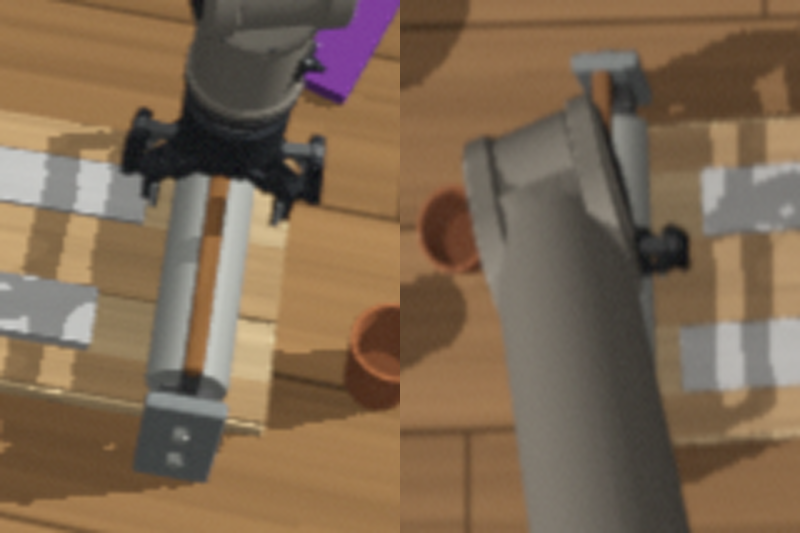

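The open fingers straddle the bar around crop (215,200), clear of the roller. I'll close on it.

```bash
python3 -m pendant '[{"dx":0,"dy":0,"dz":0,"wx":0,"wy":0,"wz":0,"jaw":-1},{"dx":0,"dy":0,"dz":0,"wx":0,"wy":0,"wz":0,"jaw":-1},{"dx":0,"dy":0,"dz":0,"wx":0,"wy":0,"wz":0,"jaw":-1},{"dx":0,"dy":0,"dz":0,"wx":0,"wy":0,"wz":0,"jaw":-1},{"dx":0,"dy":0,"dz":0,"wx":0,"wy":0,"wz":0,"jaw":-1},{"dx":0,"dy":0,"dz":0,"wx":0,"wy":0,"wz":0,"jaw":-1},{"dx":0,"dy":0,"dz":0,"wx":0,"wy":0,"wz":0,"jaw":-1},{"dx":0,"dy":0,"dz":0,"wx":0,"wy":0,"wz":0,"jaw":-1}]' 60; python3 -c "
from h import *
go([.5785,.1602,.149],np.pi/2+.0302)"
```

```text
time_s: 4.08
eef_pos: [0.5785, 0.1598, 0.1496]
eef_rot: [-0.049, 3.141, 0.004]
contact_force: [-0.6, 5.5, 0.6]
gripper_width: 0.0151
finger_force: 62.4
t 4.075 pos [0.5785 0.1598 0.1496] tooly 1.602 tilt [0.0006 0.0023] d [-0.0002  0.0026  0.0037] wz 0.0002 F [-0.6  5.5  0.6] w 0.015074585964148547
```

```bash
python3 -m pendant '[{"dx":0,"dy":0.01,"dz":-0.04,"wx":0,"wy":0,"wz":0,"jaw":-1},{"dx":0,"dy":0.01,"dz":-0.08,"wx":0,"wy":0,"wz":0,"jaw":-1},{"dx":0,"dy":0.01,"dz":-0.12,"wx":0,"wy":0,"wz":0,"jaw":-1},{"dx":0,"dy":0.01,"dz":-0.145,"wx":0,"wy":0,"wz":0,"jaw":-1},{"dx":0,"dy":0.01,"dz":-0.145,"wx":0,"wy":0,"wz":0,"jaw":-1},{"dx":0,"dy":0.01,"dz":-0.145,"wx":0,"wy":0,"wz":0,"jaw":-1}]'; python3 -c "
from h import *
go([.5785,.1602,.149],np.pi/2+.0302)"
```

```text
time_s: 4.82
eef_pos: [0.5784, 0.1598, 0.1695]
eef_rot: [0.048, -3.141, -0.0]
contact_force: [4.6, 4.0, -11.9]
gripper_width: 0.0149
finger_force: 61.1
t 4.825 pos [0.5784 0.1598 0.1695] tooly 1.6011 tilt [-0.0001  0.0002] d [-0.0007  0.0025  0.1369] wz 0.0 F [  4.6   4.  -11.9] w 0.014925763503356641
```

```bash
python3 -m pendant '[{"dx":0,"dy":0,"dz":0,"wx":0,"wy":0,"wz":0,"jaw":1},{"dx":0,"dy":0,"dz":0,"wx":0,"wy":0,"wz":0,"jaw":1},{"dx":0,"dy":0,"dz":0,"wx":0,"wy":0,"wz":0,"jaw":1},{"dx":0,"dy":0,"dz":0,"wx":0,"wy":0,"wz":0,"jaw":1},{"dx":0,"dy":0,"dz":-0.2,"wx":0,"wy":0,"wz":0,"jaw":1},{"dx":0,"dy":0,"dz":-0.47,"wx":0,"wy":0,"wz":0,"jaw":1},{"dx":0,"dy":0,"dz":-0.47,"wx":0,"wy":0,"wz":0,"jaw":1},{"dx":0,"dy":0,"dz":-0.47,"wx":0,"wy":0,"wz":0,"jaw":1}]'; python3 -c "
from h import *
go([.6435,-.0902,.1],np.pi/2+.0302)"
```

```text
time_s: 5.82
eef_pos: [0.5781, 0.1591, 0.2412]
eef_rot: [0.047, -3.141, 0.0]
contact_force: [-0.9, 0.1, -0.2]
gripper_width: 0.0856
finger_force: 0.0
t 5.825 pos [0.5781 0.1591 0.2412] tooly 1.6005 tilt [-0.0004 -0.0001] d [-0.3871 -1.6742  0.9413] wz -0.0001 F [-0.9  0.1 -0.2] w 0.08560260192251933
```

```bash
python3 -m pendant '[{"dx":-0.09,"dy":-0.35,"dz":0,"wx":0,"wy":0,"wz":0,"jaw":1},{"dx":-0.15,"dy":-0.7,"dz":0,"wx":0,"wy":0,"wz":0,"jaw":1},{"dx":-0.2,"dy":-1,"dz":0,"wx":0,"wy":0,"wz":0,"jaw":1},{"dx":-0.2,"dy":-1,"dz":0,"wx":0,"wy":0,"wz":0,"jaw":1}]'|head -2
python3 -m pendant '[{"dx":-0.09,"dy":-0.3,"dz":0,"wx":0,"wy":0,"wz":0,"jaw":1},{"dx":-0.187,"dy":-0.674,"dz":0.2,"wx":0,"wy":0,"wz":0,"jaw":1},{"dx":-0.187,"dy":-0.674,"dz":0.5,"wx":0,"wy":0,"wz":0,"jaw":1},{"dx":-0.187,"dy":-0.674,"dz":0.5,"wx":0,"wy":0,"wz":0,"jaw":1},{"dx":-0.187,"dy":-0.674,"dz":0.5,"wx":0,"wy":0,"wz":0,"jaw":1}]'
python3 - <<'E'
from h import *
a=viewer.snapshot("scene")[190:350,260:420,::-1]; b=viewer.snapshot("top")[160:320,200:360,::-1]
cv2.imwrite("pics/d2.png",np.hstack([cv2.resize(a,(400,400),interpolation=2),cv2.resize(b,(400,400),interpolation=2)]))
go([.6435,-.0902,.077],np.pi/2+.0302)
E
```

```text
time_s: 6.32
eef_pos: [0.6124, 0.0045, 0.2401]
time_s: 6.95
eef_pos: [0.6444, -0.0881, 0.1673]
eef_rot: [-0.05, 3.141, 0.001]
contact_force: [1.2, 0.5, 0.3]
gripper_width: 0.0856
finger_force: 0.0
t 7.05 pos [ 0.6451 -0.0886  0.1685] tooly 1.6024 tilt [0.003  0.0005] d [ 0.013  -0.0106  0.61  ] wz 0.0002 F [0.2 0.6 0.3] w 0.08541231366497486
```

View pics/d2.png

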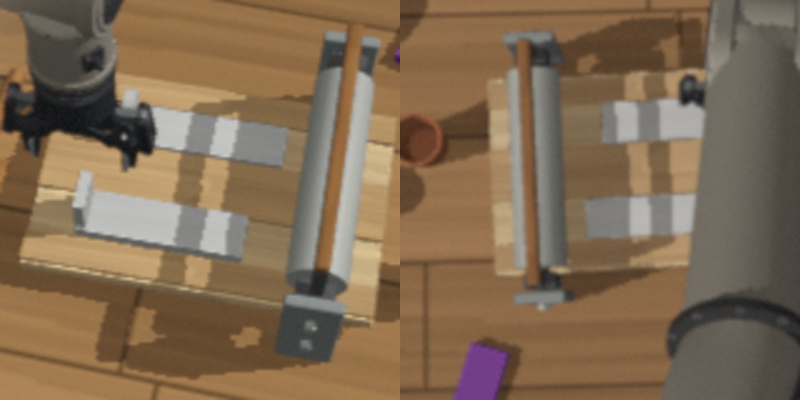

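The scene shows the hand high over the thick tab, shifted by parallax; in the top view the finger at crop (690,90) is over the far lane. Descending.

```bash
python3 -m pendant '[{"dx":0.01,"dy":-0.008,"dz":0.2,"wx":0,"wy":0,"wz":0,"jaw":1},{"dx":0.01,"dy":-0.008,"dz":0.4,"wx":0,"wy":0,"wz":0,"jaw":1},{"dx":0.01,"dy":-0.008,"dz":0.53,"wx":0,"wy":0,"wz":0,"jaw":1},{"dx":0.01,"dy":-0.008,"dz":0.6,"wx":0,"wy":0,"wz":0,"jaw":1},{"dx":0.01,"dy":-0.008,"dz":0.6,"wx":0,"wy":0,"wz":0,"jaw":1}]'
python3 - <<'E'
from h import *
a=viewer.snapshot("scene")[210:330,260:420,::-1]
cv2.imwrite("pics/d3.png",cv2.resize(a,(800,600),interpolation=2))
go([.6435,-.0902,.077],np.pi/2+.0302)
E
```

```text
time_s: 7.68
eef_pos: [0.6426, -0.0911, 0.0766]
eef_rot: [0.047, -3.141, -0.0]
contact_force: [-0.6, -0.6, 0.6]
gripper_width: 0.0853
finger_force: 0.0
t 7.725 pos [ 0.643  -0.0913  0.0772] tooly 1.6005 tilt [ 0.0009 -0.0001] d [-0.0038  0.0074  0.0013] wz -0.0001 F [ 0.5 -0.6  0.3] w 0.08524555497379786
```

View pics/d3.png

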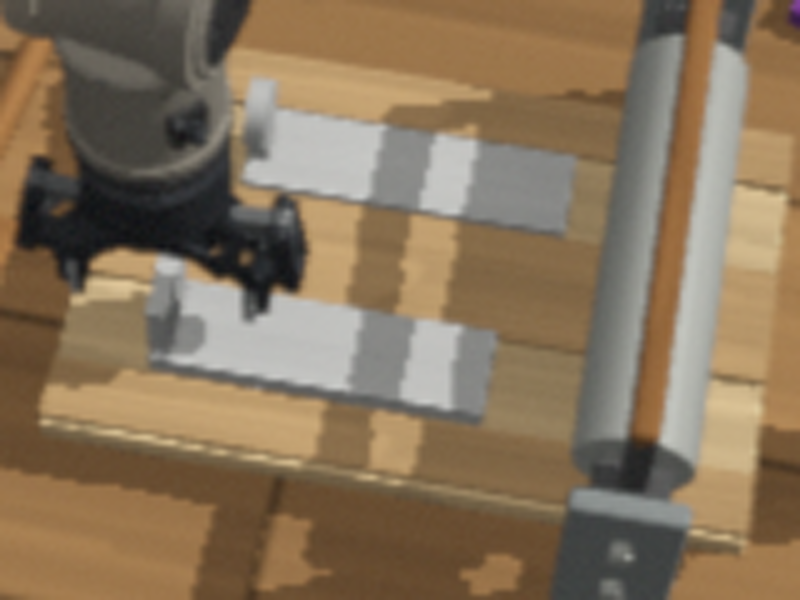

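Fingers straddle the square tab (crop 168,300). Closing gently.

```bash
python3 -m pendant '[{"dx":0,"dy":0,"dz":0,"wx":0,"wy":0,"wz":0,"jaw":-1},{"dx":0,"dy":0,"dz":0,"wx":0,"wy":0,"wz":0,"jaw":-1},{"dx":0,"dy":0,"dz":0,"wx":0,"wy":0,"wz":0,"jaw":-1},{"dx":0,"dy":0,"dz":0,"wx":0,"wy":0,"wz":0,"jaw":-1},{"dx":0,"dy":0,"dz":0,"wx":0,"wy":0,"wz":0,"jaw":-1},{"dx":0,"dy":0,"dz":0,"wx":0,"wy":0,"wz":0,"jaw":-1},{"dx":0,"dy":0,"dz":0,"wx":0,"wy":0,"wz":0,"jaw":-1},{"dx":0,"dy":0,"dz":0,"wx":0,"wy":0,"wz":0,"jaw":-1}]' 25; python3 - <<'E'
from h import *
tgt=T(P,[[.059,-.109,.077]])[0]; print(tgt)
go(tgt,np.pi/2+.0302)
E
```

```text
time_s: 8.72
eef_pos: [0.6425, -0.0913, 0.0768]
eef_rot: [-0.047, 3.141, 0.0]
contact_force: [-2.0, 0.9, 4.2]
gripper_width: 0.0114
finger_force: 27.5
[0.6407644  0.05303123 0.077     ]
t 8.725 pos [ 0.6425 -0.0913  0.0768] tooly 1.6005 tilt [0.0002 0.    ] d [-0.0168  0.962  -0.0016] wz -0.0001 F [-2.   0.9  4.2] w 0.011435394955262697
```

```bash
python3 -m pendant '[{"dx":0,"dy":0.05,"dz":0,"wx":0,"wy":0,"wz":0,"jaw":-1},{"dx":0,"dy":0.13,"dz":0,"wx":0,"wy":0,"wz":0,"jaw":-1},{"dx":0,"dy":0.22,"dz":0,"wx":0,"wy":0,"wz":0,"jaw":-1},{"dx":0,"dy":0.31,"dz":0,"wx":0,"wy":0,"wz":0,"jaw":-1},{"dx":0,"dy":0.4,"dz":0,"wx":0,"wy":0,"wz":0,"jaw":-1},{"dx":0,"dy":0.49,"dz":0,"wx":0,"wy":0,"wz":0,"jaw":-1},{"dx":0,"dy":0.58,"dz":0,"wx":0,"wy":0,"wz":0,"jaw":-1},{"dx":0,"dy":0.67,"dz":0,"wx":0,"wy":0,"wz":0,"jaw":-1},{"dx":0,"dy":0.76,"dz":0,"wx":0,"wy":0,"wz":0,"jaw":-1},{"dx":0,"dy":0.85,"dz":0,"wx":0,"wy":0,"wz":0,"jaw":-1},{"dx":0,"dy":0.92,"dz":0,"wx":0,"wy":0,"wz":0,"jaw":-1},{"dx":0,"dy":0.92,"dz":0,"wx":0,"wy":0,"wz":0,"jaw":-1}]'
python3 - <<'E'
from h import *
b=viewer.snapshot("top")[160:230,200:270,::-1];a=viewer.snapshot("scene")[245:325,370:450,::-1]
cv2.imwrite("pics/e1.png",np.hstack([cv2.resize(a,(400,400),interpolation=2),cv2.resize(b,(400,400),interpolation=2)]))
go(T(P,[[.059,-.109,.077]])[0],np.pi/2+.0302)
E
```

```text
time_s: 10.22
eef_pos: [0.6383, 0.0496, 0.0767]
eef_rot: [-0.05, 3.141, 0.003]
contact_force: [0.1, -0.4, 5.5]
gripper_width: 0.012
finger_force: 27.8
t 10.325 pos [0.6383 0.0495 0.0767] tooly 1.6024 tilt [0.0001 0.0022] d [-0.0171  0.0227 -0.0018] wz 0.0002 F [-0.8 -1.4  4.5] w 0.011685493104191681
```

View pics/e1.png

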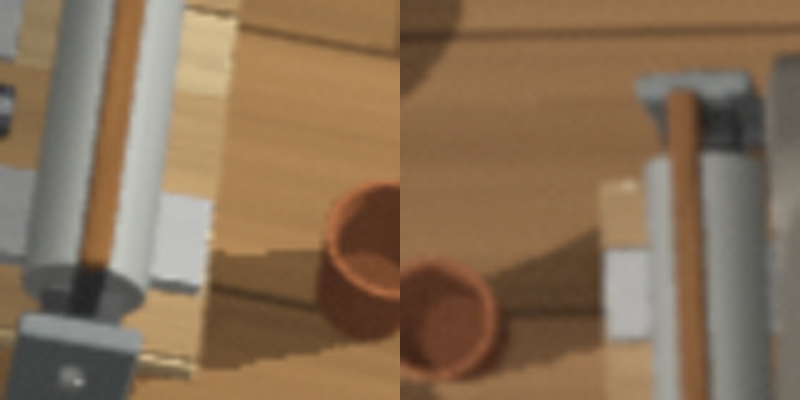

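```bash
cat >> h.py <<'E'
def ray(px,cam,z):
    f=lambda p: (proj([p[0],p[1],z],cam)-px).ravel()
    w=least_squares(f,[.6,.2]).x-P[:2]; c,s=np.cos(P[2]),np.sin(P[2])
    return np.round([c*w[0]+s*w[1],-s*w[0]+c*w[1]],4)
E
python3 - <<'E'
from h import *
s=lambda a:(np.array(a,float)+.5)/5-.5+[370,245]
t=lambda a:(np.array(a,float)+.5)/5.714-.5+[200,160]
print("scene nose",ray(s([213,197]),"scene",.056),ray(s([199,284]),"scene",.056),"bed",ray(s([238,15]),"scene",.04),ray(s([212,230]),"scene",.04),ray(s([198,360]),"scene",.04))
print("top nose",ray(t([204,250]),"top",.056),ray(t([206,335]),"top",.056),"bed",ray(t([199,183]),"top",.04),ray(t([203,385]),"top",.04))
E
```

```text
scene nose [0.033  0.0618] [0.0841 0.0599] bed [-0.0886  0.0649] [0.0444 0.0647] [0.1194 0.0654]
top nose [0.0812 0.0626] [0.0337 0.0633] bed [0.1222 0.0664] [0.0081 0.0686]
```

Nose is about 3.8 mm short (scene 4.1, top 4.0, arm 3.4). Pushing that, then opening.

```bash
python3 -m pendant '[{"dx":0,"dy":0.013,"dz":0,"wx":0,"wy":0,"wz":0,"jaw":-1},{"dx":0,"dy":0.025,"dz":0,"wx":0,"wy":0,"wz":0,"jaw":-1},{"dx":0,"dy":0.025,"dz":0,"wx":0,"wy":0,"wz":0,"jaw":-1},{"dx":0,"dy":0.025,"dz":0,"wx":0,"wy":0,"wz":0,"jaw":-1}]'
python3 - <<'E'
from h import *
b=viewer.snapshot("top")[190:225,225:260,::-1];a=viewer.snapshot("scene")[275:315,385:425,::-1]
cv2.imwrite("pics/e2.png",np.hstack([cv2.resize(a,(400,400),interpolation=2),cv2.resize(b,(400,400),interpolation=2)]))
go(T(P,[[.059,-.109,.077]])[0],np.pi/2+.0302)
E
```

```text
time_s: 10.82
eef_pos: [0.6382, 0.051, 0.0767]
eef_rot: [0.047, -3.141, -0.0]
contact_force: [-0.3, -3.8, 5.4]
gripper_width: 0.0114
finger_force: 27.9
t 10.925 pos [0.6382 0.051  0.0767] tooly 1.6006 tilt [-0.      0.0001] d [-0.0177  0.0132 -0.002 ] wz -0.0001 F [-0.2 -4.3  7. ] w 0.011698826049681166
```

View pics/e2.png

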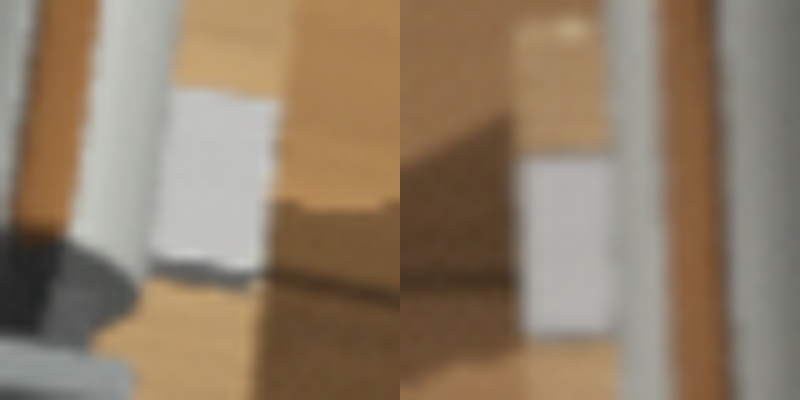

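```bash
python3 - <<'E'
from h import *
s=lambda a:(np.array(a,float)+.5)/10-.5+[385,275]
t=lambda a:(np.array(a,float)+.5)/11.43-.5+[225,190]
print("scene nose",ray(s([279,100]),"scene",.056),ray(s([264,265]),"scene",.056),"bed",ray(s([293,20]),"scene",.04),ray(s([252,350]),"scene",.04))
print("top nose",ray(t([120,156]),"top",.056),ray(t([122,333]),"top",.056),"bed",ray(t([113,50]),"top",.04),ray(t([124,380]),"top",.04))
go([0,0,0])
E
```

```text
scene nose [0.0345 0.0626] [0.0824 0.0638] bed [0.0021 0.0651] [0.0995 0.0646]
top nose [0.0817 0.0633] [0.0323 0.0647] bed [0.1147 0.0667] [0.0214 0.0672]
t 10.925 pos [0.6382 0.051  0.0767] tooly 1.6006 tilt [-0.      0.0001] d [ 4.2627 -0.2128  0.5113] wz None F [-0.2 -4.3  7. ] w 0.011698826049681166
```

```bash
python3 -m pendant '[{"dx":0,"dy":0.007,"dz":0,"wx":0,"wy":0,"wz":0,"jaw":-1},{"dx":0,"dy":0.014,"dz":0,"wx":0,"wy":0,"wz":0,"jaw":-1},{"dx":0,"dy":0.014,"dz":0,"wx":0,"wy":0,"wz":0,"jaw":-1},{"dx":0,"dy":0.014,"dz":0,"wx":0,"wy":0,"wz":0,"jaw":-1}]'
python3 - <<'E'
from h import *
b=viewer.snapshot("top")[190:225,225:260,::-1];a=viewer.snapshot("scene")[275:315,385:425,::-1]
cv2.imwrite("pics/e3.png",np.hstack([cv2.resize(a,(400,400),interpolation=2),cv2.resize(b,(400,400),interpolation=2)]))
go(T(P,[[.059,-.109,.077]])[0],np.pi/2+.0302)
E
```

```text
time_s: 11.42
eef_pos: [0.6381, 0.0528, 0.0767]
eef_rot: [-0.047, 3.141, -0.0]
contact_force: [0.1, -4.7, 4.8]
gripper_width: 0.0115
finger_force: 27.9
t 11.525 pos [0.6381 0.0528 0.0767] tooly 1.6004 tilt [-0.     -0.0001] d [-0.0178  0.0009 -0.0019] wz -0.0001 F [-0.5 -5.6  5.7] w 0.01186965643424349
```

View pics/e3.png

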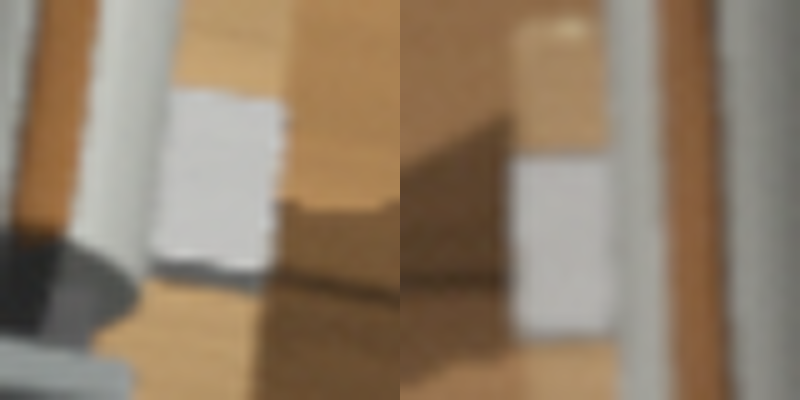

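The nose is now flush with the bed end: scene edge at crop (286,100) and top edge (511,155), both on the bed edge line. I'll relax, release and rise.

```bash
python3 -m pendant '[{"dx":0,"dy":-0.006,"dz":0,"wx":0,"wy":0,"wz":0,"jaw":-1},{"dx":0,"dy":-0.006,"dz":0,"wx":0,"wy":0,"wz":0,"jaw":1},{"dx":0,"dy":-0.006,"dz":0,"wx":0,"wy":0,"wz":0,"jaw":1},{"dx":0,"dy":-0.006,"dz":0,"wx":0,"wy":0,"wz":0,"jaw":1},{"dx":0,"dy":-0.006,"dz":0,"wx":0,"wy":0,"wz":0,"jaw":1},{"dx":0,"dy":-0.006,"dz":-0.15,"wx":0,"wy":0,"wz":0,"jaw":1},{"dx":0,"dy":-0.006,"dz":-0.45,"wx":0,"wy":0,"wz":0,"jaw":1},{"dx":0,"dy":-0.006,"dz":-0.8,"wx":0,"wy":0,"wz":0,"jaw":1},{"dx":0,"dy":-0.006,"dz":-1,"wx":0,"wy":0,"wz":0,"jaw":-1},{"dx":0,"dy":-0.006,"dz":-1,"wx":0,"wy":0,"wz":0,"jaw":-1},{"dx":0,"dy":-0.006,"dz":-1,"wx":0,"wy":0,"wz":0,"jaw":-1}]'
python3 -c "
from h import *
go([.5783,.1608,.205],np.pi/2+.0302)"
```

```text
time_s: 12.9
eef_pos: [0.6375, 0.0516, 0.2256]
eef_rot: [0.047, -3.14, 0.0]
contact_force: [0.3, -0.2, -0.8]
gripper_width: 0.0322
finger_force: 0.0
t 12.9 pos [0.6375 0.0516 0.2256] tooly 1.6005 tilt [-0.0014 -0.    ] d [0.373  0.7393 0.1381] wz -0.0001 F [ 0.3 -0.2 -0.8] w 0.032224846622973695
```

```bash
python3 -m pendant '[{"dx":0.12,"dy":0.25,"dz":0,"wx":0,"wy":0,"wz":0,"jaw":-1},{"dx":0.25,"dy":0.5,"dz":0,"wx":0,"wy":0,"wz":0,"jaw":-1},{"dx":0.37,"dy":0.74,"dz":0,"wx":0,"wy":0,"wz":0,"jaw":-1},{"dx":0.37,"dy":0.74,"dz":0,"wx":0,"wy":0,"wz":0,"jaw":-1},{"dx":0.37,"dy":0.74,"dz":0.07,"wx":0,"wy":0,"wz":0,"jaw":-1},{"dx":0.37,"dy":0.74,"dz":0.138,"wx":0,"wy":0,"wz":0,"jaw":-1},{"dx":0.37,"dy":0.74,"dz":0.138,"wx":0,"wy":0,"wz":0,"jaw":-1}]'
python3 -m pendant '[{"dx":0,"dy":0,"dz":0.02,"wx":0,"wy":0,"wz":0,"jaw":-1},{"dx":0,"dy":0,"dz":0.04,"wx":0,"wy":0,"wz":0,"jaw":-1},{"dx":0,"dy":0,"dz":0.04,"wx":0,"wy":0,"wz":0,"jaw":-1}]'
python3 -c "
from h import *
go([.5783,.1608,.181],np.pi/2+.0302)"
```

```text
time_s: 13.78
eef_pos: [0.5789, 0.1594, 0.2041]
eef_rot: [0.044, -3.139, 0.002]
contact_force: [0.5, -1.0, -0.4]
gripper_width: -0.0001
finger_force: 0.0
time_s: 14.15
eef_pos: [0.5794, 0.1608, 0.1997]
eef_rot: [0.046, -3.141, 0.0]
contact_force: [-0.2, -0.1, -0.4]
gripper_width: -0.0
finger_force: 0.0
t 14.15 pos [0.5794 0.1608 0.1997] tooly 1.6004 tilt [-0.0002 -0.    ] d [ 0.007  -0.      0.1247] wz -0.0001 F [-0.2 -0.1 -0.4] w -1.0300674901442524e-05
```

Pressing down in small steps and watching the force.

```bash
python3 -m pendant '[{"dx":0,"dy":0,"dz":0.015,"wx":0,"wy":0,"wz":0,"jaw":-1},{"dx":0,"dy":0,"dz":0.03,"wx":0,"wy":0,"wz":0,"jaw":-1},{"dx":0,"dy":0,"dz":0.045,"wx":0,"wy":0,"wz":0,"jaw":-1},{"dx":0,"dy":0,"dz":0.045,"wx":0,"wy":0,"wz":0,"jaw":-1}]'|sed -n 2,4p
python3 -m pendant '[{"dx":0,"dy":0,"dz":0.015,"wx":0,"wy":0,"wz":0,"jaw":-1},{"dx":0,"dy":0,"dz":0.03,"wx":0,"wy":0,"wz":0,"jaw":-1},{"dx":0,"dy":0,"dz":0.03,"wx":0,"wy":0,"wz":0,"jaw":-1}]'|sed -n 2,4p
python3 -m pendant '[{"dx":0,"dy":0,"dz":0.01,"wx":0,"wy":0,"wz":0,"jaw":-1},{"dx":0,"dy":0,"dz":0.02,"wx":0,"wy":0,"wz":0,"jaw":-1},{"dx":0,"dy":0,"dz":0.02,"wx":0,"wy":0,"wz":0,"jaw":-1}]'|sed -n 2,4p
```

```text
eef_pos: [0.5794, 0.1609, 0.1931]
eef_rot: [-0.047, 3.141, 0.0]
contact_force: [-0.4, -0.1, 1.0]
eef_pos: [0.5794, 0.1609, 0.1884]
eef_rot: [-0.047, 3.141, 0.0]
contact_force: [-1.6, -0.1, 1.7]
eef_pos: [0.5795, 0.161, 0.1854]
eef_rot: [-0.047, 3.141, 0.0]
contact_force: [-0.8, -0.3, 2.4]
```

```bash
for i in 1; do python3 -m pendant '[{"dx":0,"dy":0,"dz":0.01,"wx":0,"wy":0,"wz":0,"jaw":-1},{"dx":0,"dy":0,"dz":0.015,"wx":0,"wy":0,"wz":0,"jaw":-1},{"dx":0,"dy":0,"dz":0.015,"wx":0,"wy":0,"wz":0,"jaw":-1}]'|sed -n 2,4p; done
python3 -m pendant '[{"dx":0,"dy":0,"dz":0.007,"wx":0,"wy":0,"wz":0,"jaw":-1},{"dx":0,"dy":0,"dz":0.013,"wx":0,"wy":0,"wz":0,"jaw":-1},{"dx":0,"dy":0,"dz":0.013,"wx":0,"wy":0,"wz":0,"jaw":-1}]'|sed -n 2,4p
python3 -m pendant '[{"dx":0,"dy":0,"dz":0.007,"wx":0,"wy":0,"wz":0,"jaw":-1},{"dx":0,"dy":0,"dz":0.013,"wx":0,"wy":0,"wz":0,"jaw":-1},{"dx":0,"dy":0,"dz":0.013,"wx":0,"wy":0,"wz":0,"jaw":-1}]'|sed -n 2,4p
```

```text
eef_pos: [0.5795, 0.1609, 0.1832]
eef_rot: [-0.047, 3.141, 0.0]
contact_force: [-0.9, 0.7, 2.8]
eef_pos: [0.5795, 0.161, 0.1813]
eef_rot: [-0.047, 3.141, 0.0]
contact_force: [-1.0, -0.3, 3.0]
eef_pos: [0.5795, 0.1609, 0.181]
eef_rot: [-0.046, 3.141, 0.001]
contact_force: [-5.7, -1.0, 14.5]
```

Contact is clear (force jumps to 14.5 N at z=0.181, matching a 16 mm gap). Now rise and go back over the tab.

```bash
python3 -m pendant '[{"dx":0,"dy":0,"dz":-0.1,"wx":0,"wy":0,"wz":0,"jaw":-1},{"dx":0,"dy":0,"dz":-0.33,"wx":0,"wy":0,"wz":0,"jaw":-1},{"dx":-0.1,"dy":-0.2,"dz":-0.33,"wx":0,"wy":0,"wz":0,"jaw":0},{"dx":-0.24,"dy":-0.48,"dz":-0.33,"wx":0,"wy":0,"wz":0,"jaw":1},{"dx":-0.37,"dy":-0.74,"dz":-0.33,"wx":0,"wy":0,"wz":0,"jaw":1},{"dx":-0.37,"dy":-0.74,"dz":-0.33,"wx":0,"wy":0,"wz":0,"jaw":1},{"dx":-0.37,"dy":-0.74,"dz":-0.33,"wx":0,"wy":0,"wz":0,"jaw":1},{"dx":-0.37,"dy":-0.74,"dz":-0.33,"wx":0,"wy":0,"wz":0,"jaw":1}]'
python3 -c "
from h import *
go([.638,.0526,.078],np.pi/2+.0302)"
```

```text
time_s: 17.52
eef_pos: [0.6377, 0.0533, 0.2288]
eef_rot: [0.05, -3.141, -0.001]
contact_force: [-0.1, -0.2, 0.8]
gripper_width: 0.0856
finger_force: 0.0
t 17.525 pos [0.6377 0.0533 0.2288] tooly 1.6027 tilt [-0.0004  0.0007] d [-0.002  -0.0056  1.0057] wz 0.0003 F [-0.1 -0.2  0.8] w 0.08561015089386073
```

```bash
python3 -m pendant '[{"dx":0,"dy":-0.005,"dz":0.2,"wx":0,"wy":0,"wz":0,"jaw":1},{"dx":0,"dy":-0.005,"dz":0.45,"wx":0,"wy":0,"wz":0,"jaw":1},{"dx":0,"dy":-0.005,"dz":0.7,"wx":0,"wy":0,"wz":0,"jaw":1},{"dx":0,"dy":-0.005,"dz":0.9,"wx":0,"wy":0,"wz":0,"jaw":1},{"dx":0,"dy":-0.005,"dz":1,"wx":0,"wy":0,"wz":0,"jaw":1},{"dx":0,"dy":-0.005,"dz":1,"wx":0,"wy":0,"wz":0,"jaw":1},{"dx":0,"dy":-0.005,"dz":1,"wx":0,"wy":0,"wz":0,"jaw":1}]'
python3 -m pendant '[{"dx":0,"dy":0,"dz":0,"wx":0,"wy":0,"wz":0,"jaw":-1},{"dx":0,"dy":0,"dz":0,"wx":0,"wy":0,"wz":0,"jaw":-1},{"dx":0,"dy":0,"dz":0,"wx":0,"wy":0,"wz":0,"jaw":-1},{"dx":0,"dy":0,"dz":0,"wx":0,"wy":0,"wz":0,"jaw":-1},{"dx":0,"dy":0,"dz":0,"wx":0,"wy":0,"wz":0,"jaw":-1},{"dx":0,"dy":0,"dz":0,"wx":0,"wy":0,"wz":0,"jaw":-1},{"dx":0,"dy":0,"dz":0,"wx":0,"wy":0,"wz":0,"jaw":-1},{"dx":0,"dy":0,"dz":0,"wx":0,"wy":0,"wz":0,"jaw":-1}]' 35
```

```text
time_s: 18.4
eef_pos: [0.6392, 0.0512, 0.0803]
eef_rot: [-0.047, 3.139, 0.001]
contact_force: [0.3, -0.9, 0.6]
gripper_width: 0.0852
finger_force: 0.0
time_s: 19.4
eef_pos: [0.6384, 0.0521, 0.0792]
eef_rot: [-0.048, 3.141, 0.002]
contact_force: [-0.5, 5.6, 4.1]
gripper_width: 0.0111
finger_force: 35.8
```

```bash
python3 -m pendant '[{"dx":0,"dy":-0.03,"dz":0,"wx":0,"wy":0,"wz":0,"jaw":-1},{"dx":0,"dy":-0.06,"dz":0,"wx":0,"wy":0,"wz":0,"jaw":-1},{"dx":0,"dy":-0.1,"dz":0,"wx":0,"wy":0,"wz":0,"jaw":-1}]'
python3 -m pendant '[{"dx":0,"dy":-0.07,"dz":0,"wx":0,"wy":0,"wz":0,"jaw":-1},{"dx":0,"dy":-0.14,"dz":0,"wx":0,"wy":0,"wz":0,"jaw":-1},{"dx":0,"dy":-0.22,"dz":0,"wx":0,"wy":0,"wz":0,"jaw":-1},{"dx":0,"dy":-0.3,"dz":0,"wx":0,"wy":0,"wz":0,"jaw":-1},{"dx":0,"dy":-0.38,"dz":0,"wx":0,"wy":0,"wz":0,"jaw":-1},{"dx":0,"dy":-0.46,"dz":0,"wx":0,"wy":0,"wz":0,"jaw":-1},{"dx":0,"dy":-0.54,"dz":0,"wx":0,"wy":0,"wz":0,"jaw":-1},{"dx":0,"dy":-0.62,"dz":0,"wx":0,"wy":0,"wz":0,"jaw":-1},{"dx":0,"dy":-0.7,"dz":0,"wx":0,"wy":0,"wz":0,"jaw":-1},{"dx":0,"dy":-0.8,"dz":0,"wx":0,"wy":0,"wz":0,"jaw":-1},{"dx":0,"dy":-0.9,"dz":0,"wx":0,"wy":0,"wz":0,"jaw":-1},{"dx":0,"dy":-0.9,"dz":0,"wx":0,"wy":0,"wz":0,"jaw":-1}]'
```

```text
time_s: 19.77
eef_pos: [0.639, 0.0441, 0.0792]
eef_rot: [-0.057, 3.14, 0.013]
contact_force: [0.0, 18.2, 2.8]
gripper_width: 0.0113
finger_force: 35.9
time_s: 21.28
eef_pos: [0.6425, -0.1033, 0.0792]
eef_rot: [-0.041, 3.141, -0.005]
contact_force: [0.9, -5.1, 4.7]
gripper_width: 0.0113
finger_force: 36.1
```

```bash
python3 -m pendant '[{"dx":0,"dy":0,"dz":0,"wx":0,"wy":0,"wz":0,"jaw":1},{"dx":0,"dy":0,"dz":0,"wx":0,"wy":0,"wz":0,"jaw":1},{"dx":0,"dy":0,"dz":0,"wx":0,"wy":0,"wz":0,"jaw":1},{"dx":0,"dy":0,"dz":0,"wx":0,"wy":0,"wz":0,"jaw":1},{"dx":0,"dy":0,"dz":0,"wx":0,"wy":0,"wz":0,"jaw":1},{"dx":0,"dy":0,"dz":-0.2,"wx":0,"wy":0,"wz":0,"jaw":1},{"dx":0,"dy":0,"dz":-0.5,"wx":0,"wy":0,"wz":0,"jaw":1},{"dx":0,"dy":0,"dz":-0.85,"wx":0,"wy":0,"wz":0,"jaw":1},{"dx":0,"dy":0,"dz":-1,"wx":0,"wy":0,"wz":0,"jaw":1},{"dx":0,"dy":0,"dz":-1,"wx":0,"wy":0,"wz":0,"jaw":1}]'
python3 -m pendant '[{"dx":0.1,"dy":-0.3,"dz":-0.2,"wx":0,"wy":0,"wz":0,"jaw":1},{"dx":0.2,"dy":-0.6,"dz":-0.3,"wx":0,"wy":0,"wz":0,"jaw":1},{"dx":0.3,"dy":-1,"dz":-0.3,"wx":0,"wy":0,"wz":0,"jaw":1},{"dx":0.3,"dy":-1,"dz":-0.3,"wx":0,"wy":0,"wz":0,"jaw":1},{"dx":0.3,"dy":-1,"dz":-0.3,"wx":0,"wy":0,"wz":0,"jaw":1}]'
python3 - <<'E'
from h import *
a0=cv2.imread("pics/scene0.png"); a=viewer.snapshot("scene")[:,:,::-1].copy(); cv2.imwrite("pics/f.png",a)
# thick blade nose/tab: template-match initial patches in new image; bar likewise; thin as control
def m(n,x,y,w,h,r=40):
    t=a0[y:y+h,x:x+w]; s=a[y-r:y+h+r,x-r:x+w+r]
    R=cv2.matchTemplate(s,t,cv2.TM_CCOEFF_NORMED);_,v,_,l=cv2.minMaxLoc(R); print(n,"shift",l[0]-r,l[1]-r,"score",round(v,2))
m("thick tab",284,255,26,34,30); m("thin tab",302,222,26,26,15); m("bar end/roller",370,290,30,20,12); m("thin nose",358,228,22,32,12); m("cup",430,278,36,36,10); m("spatula",230,220,40,60,10)
q=np.array([*T(P,[[.057,-.18,0]])[0][:2],P[2]-.005]); L=np.array([[25,90,56],[-25,90,56],[22,-90,102],[-22,-90,102]])/1e3
print("expected thick px",proj(T(q,L),"scene").round(1).tolist())
g=cv2.cvtColor(a,cv2.COLOR_BGR2GRAY)
for y in (270,280,290): print(y,g[y,280:385:3].tolist())
E
```

```text
time_s: 22.52
eef_pos: [0.6439, -0.0993, 0.2313]
eef_rot: [-0.046, 3.137, -0.0]
contact_force: [-0.1, 0.1, -0.5]
gripper_width: 0.0853
finger_force: 0.0
time_s: 23.15
eef_pos: [0.6016, -0.2497, 0.2723]
eef_rot: [0.046, -3.139, -0.002]
contact_force: [-0.3, 0.2, 0.4]
gripper_width: 0.0856
finger_force: 0.0
thick tab shift -5 -1 score 0.97
thin tab shift 0 0 score 0.71
bar end/roller shift 0 -1 score 0.97
thin nose shift 2 0 score 0.83
cup shift 0 0 score 1.0
spatula shift 0 0 score 0.79
expected thick px [[352.3, 291.1], [355.4, 274.3], [284.5, 270.5], [288.2, 255.8]]
270 [122, 122, 193, 166, 183, 192, 191, 190, 189, 190, 190, 190, 191, 188, 188, 171, 170, 166, 131, 104, 103, 107, 159, 161, 161, 110, 112, 111, 110, 110, 109, 106, 107, 96, 114]
280 [124, 129, 129, 176, 194, 193, 193, 192, 190, 190, 191, 190, 190, 192, 191, 191, 191, 190, 192, 138, 135, 135, 141, 191, 192, 124, 121, 122, 122, 119, 113, 100, 93, 103, 126]
290 [166, 164, 165, 165, 169, 171, 168, 166, 162, 161, 159, 159, 159, 157, 160, 127, 115, 95, 97, 98, 102, 132, 186, 193, 165, 128, 126, 125, 127, 125, 123, 122, 97, 114, 139]
```

```bash
python3 -c "
from workcell import ctrl
print(ctrl.hand_in())"
```

```text
the job is handed in; nothing more can be done
None
```

The job is handed in: the roller was pressed down onto the thick blade (about 16 mm gap by arm height, not re-measured after the draw), and the blade was drawn back flat into its lane, its nose about 90 mm behind the roller axis; nothing else was touched.

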